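# Shift the sample mixer's gate lever into third

## Robot

A 6-joint arm with a two-finger parallel gripper is mounted at the origin on the work surface. World frame = base frame: x ahead of the robot, y to its left, z up, the work surface at z = 0. Lengths are in m, angles in rad, forces in N, time in s.
With the tool pointing down it reaches from about 0.35 to 0.775 m from the base axis. Payload 7.3 kg.
Tool frame: the origin (TCP) lies at the very end of the fingers, on their centre line; the grasp point (between the pads) lies grip_point_offset behind it (grip_point_offset is the distance from the TCP to the grasp point, in m); z points along the fingers, y is the direction in which the jaws open and shut (so a half turn about z gives the same grasp; the last joint's range is limited). The gripper opens to 92 mm and grips with 3 to 60 N. Pads are 19 mm wide; open, the fingers measure 130 mm over their backs; the gripper's body (75 mm by 190 mm) begins 47 mm behind the grasp point.
Start: joints at [-1.331, 0.342, 1.524, -0, 1.275, -0.146], TCP at [0.198, -0.486, 0.227] pointing down, gripper open.
Joint ranges: [-2.53, 2.53], [-0.77, 2.02], [0.04, 2.7], [-1, 4.14], [0.28, 2.66], [-3.11, 3.11]. Speed limits (rad/s): [2.57, 2.57, 3.14, 3.14, 3.14, 3.14].

## Interface

Orientations are given as [roll, pitch, yaw] about the fixed x, y, z axes, in that order (R = Rz(yaw) Ry(pitch) Rx(roll)).
In Python, from cell import * gives the robot as it stands.
- The arm moves only by the shell command python3 -m inch 'ROWS' [OPENING] [FORCE]. ROWS is JSON, a list that holds one entry, the list of rows, each a list of 4 numbers: the shift along the tool's x, y, z in mm, then the turn about the tool's z in rad. In form: [[[x, y, z, roll], ...]]. A call has 1 to 10 rows; each row shifts and turns the commanded pose from where the row before left it, along the tool's axes as they then stand; what a row does not reach is not made up. A row lasts 1/8 s, in which the tool goes at most 62.5 mm and 10.7 degrees, less where a joint would pass 70% of its speed; a pose out of reach is approached as far as the arm can. A call with a gripper value outside its range is refused whole. OPENING is the closure, from -1 (fully open) to 1 (shut), set as the call begins (- or left out, the last holds). The fingers move at their own pace and stop on an object; FORCE is the grip in N (left out, the last holds). Time passes only in rows, so rows that do not move let the fingers close. It gives the time, the measured TCP pose, the force and the opening at its end, in the units of the state.
- observe(): the state, without advancing time (a new reading comes with each control period).
- read_camera(name): name is "side" or "top" or "wrist"; returns a dict with "img" (420x560x3 uint8, blue, green, red), "fx", "fy", "cx", "cy" (pixels), "eye" and "rotation" of the camera in the world; the wrist camera has in their place "T_tool_cam" (4x4, takes a point from camera to tool coordinates, whose origin is the TCP and whose axes are the flange's). Camera axes: x right, y down, z forward; pixel columns grow to the right and rows downward; lengths in m; the calibration is good to about 2 mm. A picture is of the moment at which its call begins: read the wrist's pose just before it. There is no depth.
- hand_in(): hands the job in, once; it reports no verdict.
Trained networks look in the newest picture that a camera, given by its name, has taken for a name from the list of things; names that differ only in an ending like _2 or _b are one class to them, and where a whole thing is asked for, a point or a joint stands for the part that bears it (a point fixed in the world has none). Each returns a list of dicts, best first, with "conf" (0 to 1); they miss things now and then, are a little off and sometimes report something else, mostly with a low value. They report only what shows in the picture. A call takes as long as a camera call. They do not tell look-alikes from the thing itself.
- boxes_of(camera, label): "at" ([row, column] in pixels, amid what is visible of it).
- place_of(camera, label): "at" ([row, column] in pixels: a listed point, or the origin of a listed thing).
The state is a dict: "time": time; "qpos": joint angles; "qvel": joint speeds; "joint_efforts": joint torques, N m; "tool_pos": TCP position; "tool_rot": TCP orientation; "contact_force": force on the tool from outside, world axes, zero at the start; "torque": the same for the moment, N m; "opening": finger opening in m.
Only numpy, scipy, OpenCV 4.12 (cv2) and the standard library are available. Lean on these libraries where they do the work, as an engineer would, in place of code of your own. Each camera call takes 0.05 s, during which the arm holds its last target. There are 200 camera calls.

## Task

Set the blood-tube mixer to its third programme: with the fingertips push the red-knobbed lever along its H-shaped gate, out of the left-hand track, across to the right, then forward (away from the robot) all the way into the third slot, marked by three white dots on purple. Push the knob gently, never pull it up or force it against the gate. Leave the jar, the tube holder, the rack and the dish as they stand.

Things in the scene. Friction and masses are not known exactly. Their poses are not given: they have to be found in the camera images.
- mixer: White bench tube mixer, fixed: console 200 (x) x 340 (y) mm, 90 mm high, and behind it (+x) a roller bed with tubes, to x = +278 mm, at most 101 mm high. Origin: on the table below the console's centre and the lever's pivot. +x points forward (away from the robot, towards the rollers), +y to the left as seen from the robot.
- gate_centre (a point): Centre of the aluminium gate plate (100 x 94 mm, top 98 mm above the table), straight above the mixer's origin. Two tracks along x, 31 mm apart, joined by a passage along y in the middle only; tongues with rounded noses part them elsewhere. Slots: first forward left (+y), second back left, third forward right (-y; three white dots on purple), fourth back right.
- cross (a joint): Sideways tilt of the lever (rad) about the mixer's x axis through the pivot 25 mm above the table: -0.22 = left track, +0.22 = right track (stops at both). It crosses 0 only when joint fore is within about 0.06 of 0. Light friction, 1 to 2 N at the knob; stays where it is left.
- fore (a joint): Forward tilt of the lever (rad), same pivot: +0.28 = all the way forward (stop), 0 = middle, the level of the cross passage, -0.28 = all the way back (stop). Starts anywhere along the left track. Light friction, 1 to 2 N at the knob; stays where it is left.
- knob_mid (a point): Centre of the lever's red knob, a cylinder 34 mm in diameter and 40 mm high with rounded ends, on a 10 mm steel stem. It is 135 mm from the pivot along the stem, so with the lever upright it is 160 mm above the table; it moves by 135 mm per rad, in all about +-38 mm along the mixer's x and +-30 mm along its y.
- lift (a joint): How far the knob is pulled up along the stem (m): 0 = down, as it must stay; 0.008 = fully up. A spring presses it down with 8 N or more.
- jar: Loose clear specimen jar with yellow cap, 38 mm diameter, 42 mm high, standing on the console left of the gate. Origin: centre of its underside.
- holder: Loose clear plastic tube holder, a ring 32 mm in diameter, 36 mm high, standing on the console right of the gate. Origin: centre of its underside.
- rack: Loose black tube rack 100 x 200 mm, 40 mm high, with six purple-capped tubes reaching 100 mm, on the table right of the mixer. Origin: centre of its underside.
- dish: Loose steel kidney dish, about 140 x 240 mm, 36 mm high, on the table left of the mixer. Origin: centre of its underside.
Mind the look-alikes: they are no part of the job. What is shaped like the jar but turquoise is not meant. Of the things that look like the dish, the smaller one is meant.

How it is judged:
By the outcome, as a careful person would: the job done as asked, in the order asked, and still so for the second after the job is handed in, with the robot touching nothing.
It also fails if it takes over 53 s, if anything falls off the work surface, if the arm or the gripper's body presses on something with over 40 N, if the wrist force passes 120 N, or if a joint passes its speed limit or range.

## Working session

There is one attempt and no reset: what is moved stays moved. The work goes in short steps, Python scripts to look and compute and a shell command to move; the robot and the scene stay as the last step left them, time stands still between calls to the robot, and variables do not carry over. Pictures are saved under pics/ and viewed, about 8 in all and at most 12, crops included, and the job is handed in when it is done.

```bash
mkdir -p pics
cat > h.py <<'E'
from cell import *
import numpy as np, cv2
from scipy.spatial.transform import Rotation as R
def ray(c,at):
    d=np.array([(at[1]-c["cx"])/c["fx"],(at[0]-c["cy"])/c["fy"],1.])
    return np.array(c["eye"]),np.array(c["rotation"])@d
def onz(c,at,z):
    e,d=ray(c,at); return e+d*(z-e[2])/d[2]
def meet(c1,a1,c2,a2):
    e,d=ray(c1,a1);f,g=ray(c2,a2);d=d/np.linalg.norm(d);g=g/np.linalg.norm(g)
    t=np.linalg.lstsq(np.c_[d,-g],f-e,rcond=None)[0];p=e+d*t[0];q=f+g*t[1]
    return (p+q)/2,np.linalg.norm(p-q)
def proj(c,p):
    v=np.array(c["rotation"]).T@(np.array(p)-c["eye"]);return np.array([c["fy"]*v[1]/v[2]+c["cy"],c["fx"]*v[0]/v[2]+c["cx"]])
E
python3 - <<'E'
from h import *
np.set_printoptions(precision=4,suppress=True)
s=observe();print(s["time"],s["tool_pos"],s["tool_rot"],s["opening"])
for n in("top","side"):
    c=read_camera(n);cv2.imwrite(f"pics/{n}0.png",c["img"]);print(n,c["eye"],c["fx"])
    for l in("mixer","gate_centre","knob_mid","jar","holder","rack","dish"):
        z={"gate_centre":.098,"knob_mid":.157,"jar":.09,"holder":.09}.get(l,0)
        for r in place_of(n,l)[:3]: print(l,np.round(r["at"],1),round(r["conf"],2),onz(c,r["at"],z))
E
```

```text
0.0 [ 0.1975 -0.486   0.226 ] [-3.14   -0.0002  0.3858] 0.09184656489714726
top [0.4291 0.0036 1.3538] 473.546672110043Traceback (most recent call last):
  File "<stdin>", line 8, in <module>
  File "h.py", line 8, in onz
    e,d=ray(c,at); return e+d*(z-e[2])/d[2]
                                       ~^^^
IndexError: invalid index to scalar variable.
```

```bash
sed -i 's/np.array(c\["rotation"\])/rot(c)/; s/^def ray/def rot(c):\n    r=np.array(c["rotation"]); return r if r.shape==(3,3) else R.from_euler("xyz",r).as_matrix()\ndef ray/' h.py
python3 - <<'E'
from h import *
np.set_printoptions(precision=4,suppress=True)
for n in("top","side"):
    c=read_camera(n);cv2.imwrite(f"pics/{n}0.png",c["img"]);print(n,c["eye"],c["rotation"],c["fx"]);print(rot(c))
    for l in("mixer","gate_centre","knob_mid","jar","holder","rack","dish"):
        z={"gate_centre":.098,"knob_mid":.157,"jar":.09,"holder":.09}.get(l,0)
        for r in place_of(n,l)[:3]: print(l,np.round(r["at"],1),round(r["conf"],2),onz(c,r["at"],z))
E
```

```text
top [0.4291 0.0036 1.3538] [-3.09    0.0081 -1.565 ] 473.546672110043
[[ 0.0058 -0.9987  0.0515]
 [-1.     -0.0054  0.0084]
 [-0.0081 -0.0516 -0.9986]]
mixer [174.4 266.4] 0.57 [0.5755 0.0635 0.    ]
gate_centre [172.4 263.3] 0.96 [0.5702 0.0674 0.098 ]
gate_centre [184.2 385.6] 0.7 [ 0.5403 -0.2577  0.098 ]
knob_mid [177.6 249.7] 0.45 [0.5502 0.0989 0.157 ]
knob_mid [185.1 385.4] 0.15 [ 0.5328 -0.245   0.157 ]
jar [150.1 220.6] 0.68 [0.6308 0.1832 0.09  ]
jar [ 99.1 189.8] 0.44 [0.7695 0.2684 0.09  ]
holder [170.9 308.8] 0.46 [ 0.5758 -0.0541  0.09  ]
rack [184.  382.6] 0.78 [ 0.5495 -0.2696  0.    ]
dish [320.3 159.5] 0.73 [0.1591 0.3631 0.    ]
dish [159.2 153.7] 0.66 [0.6179 0.3887 0.    ]
side [0.3666 0.8655 0.9499] [-2.3387  0.0101 -3.0185] 447.4976264817397
[[-0.9924 -0.0781  0.0953]
 [-0.1228  0.6903 -0.7131]
 [-0.0101 -0.7193 -0.6946]]
mixer [260.8 245.9] 0.69 [0.561  0.0746 0.    ]
gate_centre [235.1 242.3] 0.73 [0.5656 0.07   0.098 ]
knob_mid [226.9 240.7] 0.75 [0.5609 0.0977 0.157 ]
jar [316.3 135. ] 0.72 [0.7633 0.3396 0.09  ]
jar [272.  207.1] 0.64 [0.6313 0.1959 0.09  ]
dish [363.  192.5] 0.87 [0.6299 0.39   0.    ]
dish [373.5 399.2] 0.62 [0.1634 0.3603 0.    ]
```

View pics/top0.png

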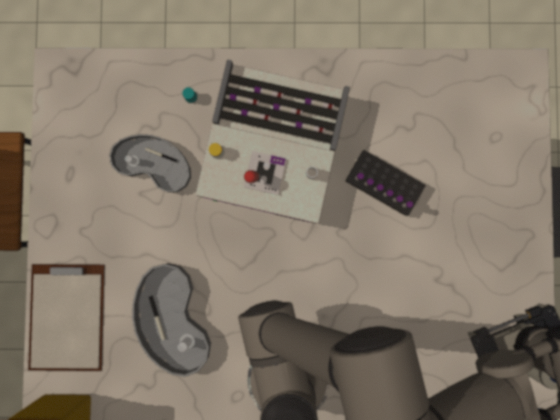

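View pics/side0.png

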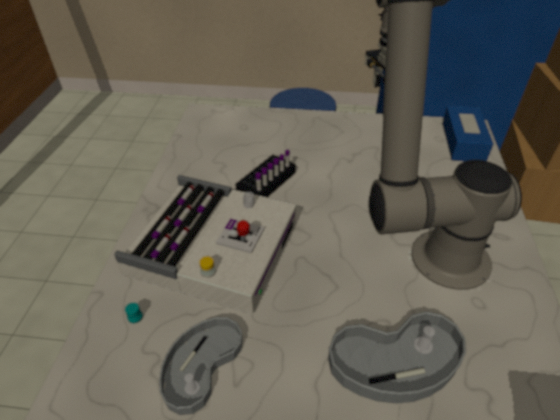

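Both pictures show the mixer's console turned by about −0.22 rad, with the red knob at top (col 250, row 177), side (col 243, row 228). It looks to be in the left track, at the back. The yellow jar at top (216,150) is the one meant; the turquoise one at (190,95) isn't. The smaller dish is at (150,160). I'll enlarge the gate and measure yaw and knob.

Run:
```python
from h import *
np.set_printoptions(precision=4,suppress=True)
C={};K={}
for n in("top","side"):
    c=C[n]=read_camera(n)
    h=cv2.cvtColor(c["img"],cv2.COLOR_BGR2HSV)
    m=((h[...,0]<8)|(h[...,0]>172))&(h[...,1]>150)&(h[...,2]>70)
    m[:150]=0;m[260:]=0;m[:,:220]=0;m[:,275:]=0
    r,q=np.nonzero(m);K[n]=((r.min()+r.max())/2,(q.min()+q.max())/2);print(n,len(r),r.min(),r.max(),q.min(),q.max(),r.mean(),q.mean())
print(meet(C["top"],K["top"],C["side"],K["side"]))
t=C["top"];g=[172.4,263.3];print("gate",meet(t,g,C["side"],[235.1,242.3]))
# console white mask in top
h=cv2.cvtColor(t["img"],cv2.COLOR_BGR2HSV)
a=cv2.resize(t["img"][120:230,190:340],None,fx=4,fy=4,interpolation=3)
b=cv2.resize(C["side"]["img"][195:295,180:310],None,fx=4,fy=4,interpolation=3)
o=np.zeros((600,600,3),np.uint8);cv2.imwrite("pics/a.png",a);cv2.imwrite("pics/b.png",b)
o=np.zeros((440,600,3),np.uint8)
cv2.imwrite("pics/ab.png",cv2.resize(np.vstack([a,np.pad(b,((0,0),(0,80),(0,0)))]),None,fx=.7,fy=.7))
```

```text
top 88 171 181 245 255 176.02272727272728 249.92045454545453
side 143 221 235 237 248 227.78321678321677 242.46853146853147
(array([0.5554, 0.0985, 0.1544]), np.float64(0.0018017219738433665))
gate (array([0.5685, 0.0673, 0.0951]), np.float64(0.004202699913052825))
```

View pics/ab.png

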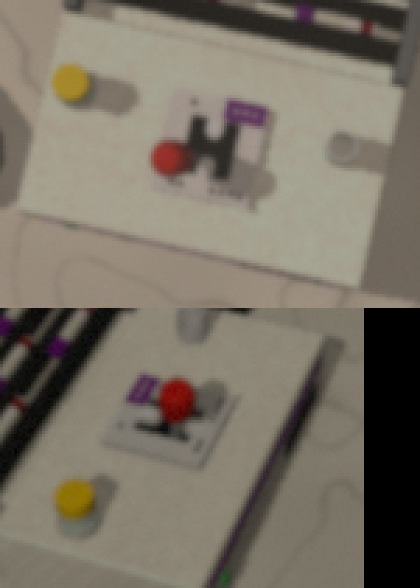

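Run:
```python
from h import *
np.set_printoptions(precision=4,suppress=True)
t=read_camera("top")
P=lambda x,y:onz(t,[120+y/2.8,190+x/2.8],.09)[:2]
fl,fr,rl,rr=P(20,213),P(358,287),P(60,12),P(405,85)
print(fl,fr,rl,rr,np.linalg.norm(fl-fr),np.linalg.norm(fl-rl),np.linalg.norm(rl-rr))
for a,b in((fl,fr),(rl,rr)):
    d=a-b;print("yaw",np.arctan2(-d[0],d[1]))
print("yawside",[np.arctan2(*(b-a)[::-1]) for a,b in((fl,rl),(fr,rr))], "c",(fl+fr+rl+rr)/4)
k=np.array([.5554,.0985]);
for yaw in(-.2,-.22,-.24):
  for g in([.5702,.0674],[.5685,.0685]):
    x=np.array([np.cos(yaw),np.sin(yaw)]);y=np.array([-x[1],x[0]]);d=k-g;print(yaw,g,d@x,d@y,"front mid+.1",(fl+fr)/2+.1*x, "third",g+x*.0373-y*.0295,"mid R",g-y*.0295)
```

```text
[0.5066 0.2445] [ 0.4377 -0.0787] [0.7009 0.2089] [ 0.6315 -0.1233] 0.33046522351251506 0.1975066985822386 0.3393651416453912
yaw -0.20987256400830287
yaw -0.20577570448940594
yawside [np.float64(-0.1815548943580922), np.float64(-0.22649372725787417)] c [0.5692 0.0629]
-0.2 [0.5702, 0.0674] -0.020683601539776816 0.027539764475095704 front mid+.1 [0.5702 0.0631] third [0.6009 0.0311] mid R [0.5643 0.0385]
-0.2 [0.5685, 0.0685] -0.018798952093572102 0.026799429101821946 front mid+.1 [0.5702 0.0631] third [0.5992 0.0322] mid R [0.5626 0.0396]
-0.22 [0.5702, 0.0674] -0.021230223527908033 0.027120612252584962 front mid+.1 [0.5698 0.0611] third [0.6002 0.0305] mid R [0.5638 0.0386]
-0.22 [0.5685, 0.0685] -0.01933114527865701 0.026418115417558775 front mid+.1 [0.5698 0.0611] third [0.5985 0.0316] mid R [0.5621 0.0397]
-0.24 [0.5702, 0.0674] -0.02176835370969396 0.026690612146776524 front mid+.1 [0.5693 0.0592] third [0.5994 0.0299] mid R [0.5632 0.0387]
-0.24 [0.5685, 0.0685] -0.019855606263375625 0.026026234839365427 front mid+.1 [0.5693 0.0592] third [0.5977 0.031 ] mid R [0.5615 0.0398]
```

```bash
python3 -m inch '[[[0,0,0,0.149],[0,0,0,0.149],[0,0,0,0.149],[0,0,0,0.149],[9.4,-32.4,0,0],[9.4,-32.4,0,0],[9.4,-32.4,0,0],[9.4,-32.4,0,0],[9.4,-32.4,0,0],[9.4,-32.4,0,0]]]' 1 10
python3 -m inch '[[[9.4,-32.4,0,0],[9.4,-32.4,0,0],[9.4,-32.4,0,0],[9.4,-32.4,0,0],[9.4,-32.4,0,0],[9.4,-32.4,0,0],[9.4,-32.4,0,0],[9.4,-32.4,0,0],[9.4,-32.4,0,0],[9.4,-32.4,0,0]]]'
cat >> h.py <<'E'
G=np.array([.5700,.0675]);YAW=-.21
X=np.array([np.cos(YAW),np.sin(YAW)]);Y=np.array([-X[1],X[0]])
def tcp():
    s=observe();d=np.array(s["tool_pos"][:2])-G;print("t",s["time"],"local mm",1e3*d@X,1e3*d@Y,"z",1e3*s["tool_pos"][2],"rot",np.round(s["tool_rot"],3),"F",np.round(s["contact_force"],1),"op",s["opening"])
E
python3 -c "
from h import *
tcp();c=read_camera('wrist');cv2.imwrite('pics/w1.png',c['img'])
import numpy as np;print(np.round(c['T_tool_cam'],3))"
```

```text
time: 2.3
tool_pos: [0.2938, -0.3071, 0.2269]
tool_rot: [3.141, -0.0, -0.21]
contact_force: [0.2, -0.3, 1.0]
opening: 0.0009
time: 3.55
tool_pos: [0.4533, -0.0098, 0.2268]
tool_rot: [3.141, -0.0, -0.21]
contact_force: [-0.1, 0.1, -1.0]
opening: 0.0006
t 3.55 local mm -97.99821952822471 -99.89831690782124 z 226.82595228879603 rot [ 3.141 -0.    -0.21 ] F [-0.1  0.1 -1. ] op 0.0005560734912211473
[[-0.    -0.956 -0.293  0.08 ]
 [ 1.    -0.001  0.     0.   ]
 [-0.001 -0.293  0.956 -0.158]
 [ 0.     0.     0.     1.   ]]
```

View pics/w1.png

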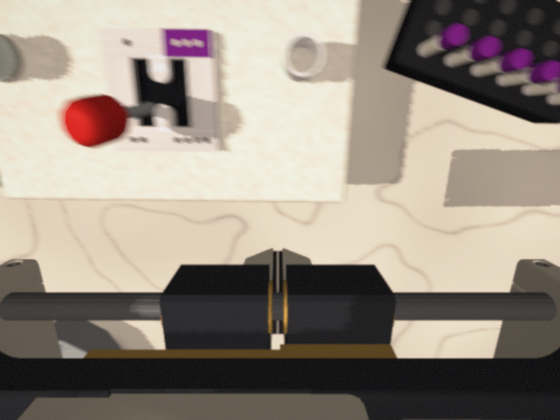

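```bash
cat >> h.py <<'E'
def wcam():
    s=observe();c=read_camera("wrist");T=np.eye(4);T[:3,:3]=R.from_euler("xyz",s["tool_rot"]).as_matrix();T[:3,3]=s["tool_pos"]
    M=T@np.array(c["T_tool_cam"]);c["eye"]=M[:3,3];c["rotation"]=M[:3,:3];return c
def loc(p): d=np.array(p[:2])-G;return np.round([1e3*d@X,1e3*d@Y],1)
def knob(c):
    h=cv2.cvtColor(c["img"],cv2.COLOR_BGR2HSV)
    m=(((h[...,0]<8)|(h[...,0]>172))&(h[...,1]>150)&(h[...,2]>70)).astype(np.uint8)
    n,l,s,ce=cv2.connectedComponentsWithStats(m);i=1+s[1:,4].argmax();return ce[i][::-1],s[i]
E
python3 - <<'E'
from h import *
c=wcam()
for l in("gate_centre","knob_mid"):
    for r in place_of("wrist",l)[:2]: print(l,r,loc(onz(c,r["at"],.098 if l[0]=="g" else .157)))
print(loc(onz(c,[90,162],.098)),"edge",[loc(onz(c,a,.09)) for a in([198,2],[201,345])])
k,s=knob(c);print(k,s,loc(onz(c,k,.157)))
E
```

```text
gate_centre {'at': [96.9, 169.4], 'conf': 0.71} [ 2.1 -2.1]
knob_mid {'at': [116.3, 106.5], 'conf': 0.8} [-14.9  24.4]
knob_mid {'at': [53.5, 489.3], 'conf': 0.25} [  25.5 -239.6]
[7.7 3.8] edge [array([-91.7, 176.9]), array([ -94.5, -164.6])]
[122.48685714 104.1112381 ] [  72   98   66   51 2625] [-19.1  26.8]
```

Run:
```python
from h import *
c=wcam();tcp();c=wcam();tcp()
for l in("gate_centre","knob_mid"):
    for r in place_of("wrist",l)[:1]: print(l,r,loc(onz(c,r["at"],.098 if l[0]=="g" else .157)))
k,s=knob(c);print(k,s,loc(onz(c,k,.157)))
h=c["img"];cv2.imwrite("pics/w2.png",cv2.resize(h[0:220,0:380],None,fx=2,fy=2,interpolation=3))
```

```text
t 3.8 local mm -98.50531867011796 -101.39679667343677 z 226.59806901533136 rot [ 3.141  0.    -0.21 ] F [-0.2 -1.6 -0.8] op 0.0003426182208205661
t 3.85 local mm -98.50969651616299 -101.68932725321916 z 226.66857499014083 rot [ 3.141  0.    -0.211] F [ 0.2 -0.2  0.7] op 0.0007704050913417725
gate_centre {'at': [93.9, 163.8], 'conf': 0.73} [ 3.  -2.5]
knob_mid {'at': [119.3, 99.3], 'conf': 0.93} [-18.2  24.9]
[120.13512518  96.28829161] [  63   95   68   52 2716] [-18.8  27.1]
```

View pics/w2.png

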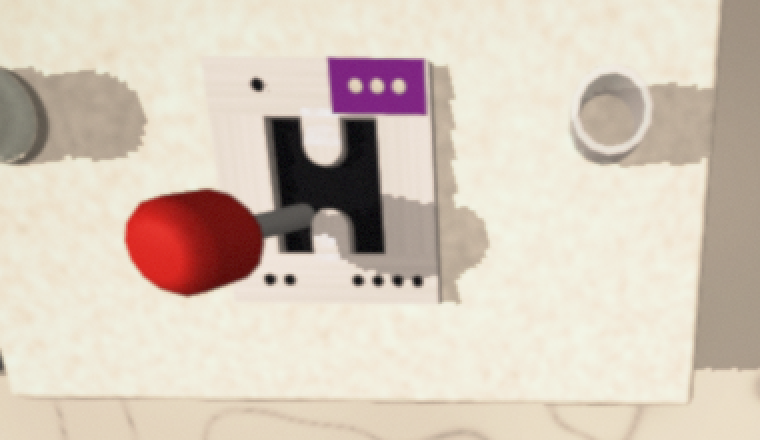

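```bash
echo 'G=G+.003*X-.0024*Y' >> h.py
python3 -m inch '[[[6.5,-21.4,0,0],[6.5,-21.4,0,0],[6.5,-21.4,0,0],[6.5,-21.4,0,0],[6.5,-21.4,0,0],[6.5,-21.4,0,0],[0,0,0,0],[0,0,0,0]]]'
python3 - <<'E'
from h import *
tcp();c=wcam();cv2.imwrite("pics/w3.png",c["img"])
for r in place_of("wrist","knob_mid")[:1]: print(r,loc(onz(c,r["at"],.157)))
k,s=knob(c);print(k,s,loc(onz(c,k,.157)))
E
```

```text
time: 4.95
tool_pos: [0.5174, 0.1057, 0.2266]
tool_rot: [3.141, 0.0, -0.211]
contact_force: [-0.4, -0.0, 0.4]
opening: 0.0004
t 4.95 local mm -62.419710444300435 28.82303571778626 z 226.59053412429796 rot [ 3.141  0.    -0.211] F [-0.4 -0.   0.4] op 0.00042761007014988436
{'at': [176.7, 277.8], 'conf': 0.76} [-23.4  28. ]
[175.22392135 276.53631895] [ 253  150   47   51 1831] [-22.3  29. ]
```

View pics/w3.png

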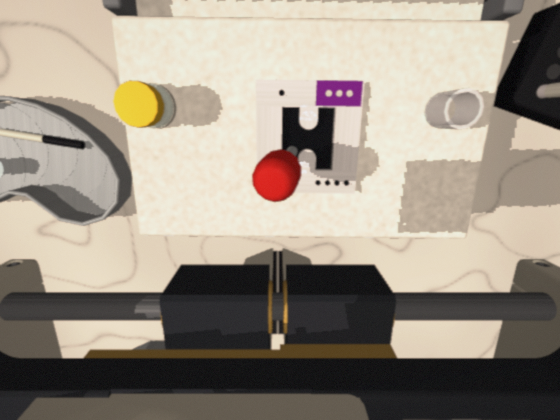

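```bash
python3 -m inch '[[[0,0,19,0],[0,0,19,0],[0,0,19,0],[0,0,19,0],[0,0,0,0],[0,0,0,0]]]'
python3 -m inch '[[[5,0,0,0],[5,0,0,0],[4,0,0,0],[4,0,0,0],[4,0,0,0],[4,0,0,0],[4,0,0,0],[0,0,0,0],[0,0,0,0]]]'
cat > look.py <<'E'
from h import *
tcp();c=wcam();t=read_camera("top")
for r in place_of("wrist","knob_mid")[:1]: print(r,loc(onz(c,r["at"],.159)))
k,s=knob(c);print("wrist",k,s,loc(onz(c,k,.159)))
s_=read_camera("side");k,s=knob(s_);print("side",k,s,loc(onz(s_,k,.159)))
k,s=knob(t);print("top",k,s,loc(onz(t,k,.159)))
import sys;cv2.imwrite(f"pics/{sys.argv[1]}.png",c["img"])
cv2.imwrite(f"pics/{sys.argv[1]}s.png",s_["img"])
E
python3 look.py w4
```

```text
time: 5.8
tool_pos: [0.5182, 0.1063, 0.1515]
tool_rot: [-3.141, -0.001, -0.211]
contact_force: [0.5, -0.5, 0.3]
opening: 0.0004
time: 6.92
tool_pos: [0.5472, 0.1002, 0.1506]
tool_rot: [3.141, -0.0, -0.21]
contact_force: [0.5, 0.1, -0.1]
opening: 0.0006
t 6.925 local mm -32.12376032224188 29.649666691923716 z 150.59686733725738 rot [ 3.141 -0.    -0.21 ] F [ 0.5  0.1 -0.1] op 0.0006204550817959815
{'at': [221.5, 278.9], 'conf': 0.67} [-2.4 28.5]
wrist [225.36418816 277.49494183] [ 243  188   68   76 3954] [-4.5 29.2]
side [217.66666667 167.33333333] [167 217   2   2   3] [171.1  60.6]Traceback (most recent call last):
  File "look.py", line 6, in <module>
    k,s=knob(t);print("top",k,s,loc(onz(t,k,.159)))
        ~~~~^^^
  File "h.py", line 28, in knob
    n,l,s,ce=cv2.connectedComponentsWithStats(m);i=1+s[1:,4].argmax();return ce[i][::-1],s[i]
                                                     ~~~~~~~~~~~~~~^^
ValueError: attempt to get argmax of an empty sequence
```

```bash
python3 -m inch '[[[2,0,0,0],[2,0,0,0],[0,0,0,0],[0,0,0,0]]]'
sed -i '/side/d;/"top",k/d;/s_/d' look.py; python3 look.py w4
```

```text
time: 7.62
tool_pos: [0.5511, 0.0995, 0.1507]
tool_rot: [3.141, -0.0, -0.21]
contact_force: [-1.0, 1.0, 0.4]
opening: 0.0005
t 7.625 local mm -28.19177851959534 29.738484994574918 z 150.71800047532085 rot [ 3.141 -0.    -0.21 ] F [-1.   1.   0.4] op 0.0004653765017024153
{'at': [225.0, 280.7], 'conf': 0.69} [-0.4 27.6]
wrist [226.28458599 277.60687898] [ 243  189   69   75 3925] [-1.1 29.3]
```

View pics/w4.png

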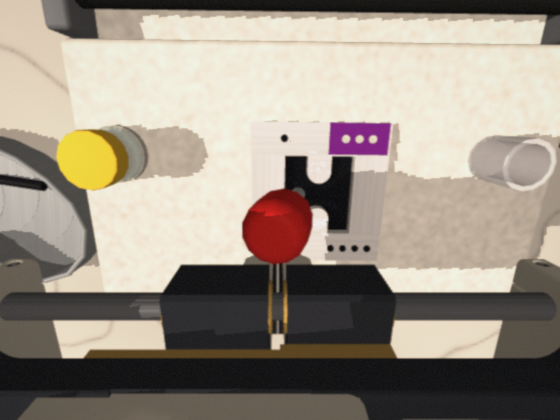

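```bash
python3 -m inch '[[[-7,0,0,0],[-7,0,0,0],[0,-13,0,0],[0,-13,0,0],[0,-13,0,0],[0,-13,0,0],[0,0,0,0],[13,0,0,0],[14,0,0,0],[14,0,0,0]]]'
python3 -m inch '[[[0,0,0,0],[0,0,0,0]]]'
python3 look.py w5
```

```text
time: 9.02
tool_pos: [0.5895, 0.1438, 0.1507]
tool_rot: [3.141, -0.001, -0.211]
contact_force: [0.4, 0.1, -0.3]
opening: 0.0004
time: 9.28
tool_pos: [0.5881, 0.1444, 0.1505]
tool_rot: [3.141, 0.001, -0.211]
contact_force: [-0.9, 0.6, -0.1]
opening: 0.0003
t 9.275 local mm -1.322886143453922 81.36008376293026 z 150.5019141374872 rot [ 3.141e+00  1.000e-03 -2.110e-01] F [-0.9  0.6 -0.1] op 0.0002670955277750111
{'at': [267.1, 375.0], 'conf': 0.86} [ 2.3 28.1]
wrist [259.74323017 379.48452611] [ 343  235   67   58 2068] [ 6.7 26.1]
```

```bash
python3 -m inch '[[[0,6,0,0],[0,6,0,0],[0,4,0,0],[0,4,0,0],[0,4,0,0],[0,4,0,0],[0,4,0,0],[0,4,0,0],[0,0,0,0],[0,0,0,0]]]'
python3 look.py w6
```

```text
time: 10.68
tool_pos: [0.5806, 0.1093, 0.1505]
tool_rot: [3.141, 0.0, -0.21]
contact_force: [0.8, -0.2, -0.3]
opening: 0.0003
t 10.675 local mm -1.3650093105890997 45.49453049110472 z 150.45612542397973 rot [ 3.141  0.    -0.21 ] F [ 0.8 -0.2 -0.3] op 0.00028404998046031664
{'at': [273.9, 341.0], 'conf': 0.58} [-1.7 10.4]
wrist [252.51848938 340.55861526] [ 312  237   60   28 1271] [11.  11.5]
```

View pics/w6.png

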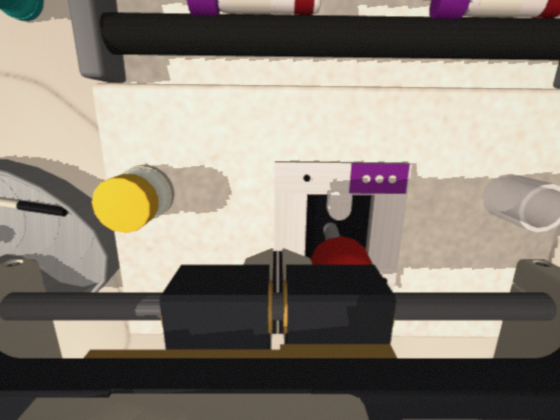

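The knob (341,250) is on its way across: the stem shows in the passage below the tongue's nose at (340,215). I'll push on.

```bash
python3 -m inch '[[[0,4,0,0],[0,4,0,0],[0,4,0,0],[0,4,0,0],[0,4,0,0],[0,4,0,0],[0,4,0,0],[0,4,0,0],[0,0,0,0],[0,0,0,0]]]'
python3 look.py w7
```

```text
time: 12.08
tool_pos: [0.574, 0.0781, 0.1505]
tool_rot: [3.141, 0.0, -0.21]
contact_force: [0.5, -0.1, -0.0]
opening: 0.0007
t 12.075 local mm -1.3008131727523375 13.5763829981684 z 150.5407153243772 rot [ 3.141  0.    -0.21 ] F [ 0.5 -0.1 -0. ] op 0.0007170135339978445
{'at': [272.5, 338.0], 'conf': 0.83} [ -0.9 -19.8]
wrist [252.78250401 336.24398074] [ 307  237   65   28 1246] [ 10.8 -18.2]
```

```bash
python3 -m inch '[[[0,3,0,0],[0,2,0,0],[0,2,0,0],[0,1,0,0],[0,0,0,0]]]'
python3 -m inch '[[[0,1,0,0],[0,1,0,0],[0,0,0,0]]]'
python3 look.py w8
```

```text
time: 12.85
tool_pos: [0.5724, 0.0703, 0.1507]
tool_rot: [3.141, -0.0, -0.21]
contact_force: [0.6, -0.0, 0.1]
opening: 0.0001
time: 13.22
tool_pos: [0.572, 0.0686, 0.1507]
tool_rot: [-3.141, -0.0, -0.21]
contact_force: [1.2, 2.0, -0.6]
opening: 0.0002
t 13.225 local mm -1.258741328703555 3.8658016893732263 z 150.68890345643138 rot [-3.141 -0.    -0.21 ] F [ 1.2  2.  -0.6] op 0.00019683726043505758
{'at': [267.8, 335.3], 'conf': 0.79} [  1.9 -27.9]
wrist [252.41902516 333.79245283] [ 304  236   66   29 1272] [ 11.  -26.6]
```

```bash
python3 -m inch '[[[0,1,0,0],[0,0,0,0],[0,0,0,0]]]'; python3 -m inch '[[[0,1,0,0],[0,0,0,0],[0,0,0,0]]]'
python3 look.py w9
```

```text
time: 13.75
tool_pos: [0.5719, 0.0681, 0.1507]
tool_rot: [-3.141, -0.0, -0.21]
contact_force: [0.9, 5.8, -1.5]
opening: 0.0006
time: 14.12
tool_pos: [0.5718, 0.0678, 0.1507]
tool_rot: [-3.139, -0.0, -0.21]
contact_force: [2.0, 7.3, -1.1]
opening: 0.0003
t 14.125 local mm -1.292803816627146 3.092573700077298 z 150.68688357732984 rot [-3.139 -0.    -0.21 ] F [ 2.   7.3 -1.1] op 0.00028750873377808
{'at': [272.0, 334.7], 'conf': 0.96} [ -0.6 -28.5]
wrist [252.33915806 332.78395552] [ 303  236   66   29 1259] [ 11.1 -26.8]
```

```bash
python3 -m inch '[[[0,-7,0,0],[0,-7,0,0],[0,0,0,0],[-15,0,0,0],[-15,0,0,0],[-15,0,0,0],[0,0,0,0],[0,15,0,0],[0,15,0,0],[0,15,0,0]]]'
python3 -m inch '[[[0,0,0,0],[0,0,0,0]]]'
python3 look.py w10
```

```text
time: 15.52
tool_pos: [0.5211, 0.044, 0.1506]
tool_rot: [3.141, -0.0, -0.211]
contact_force: [-0.1, -0.9, 0.2]
opening: 0.0006
time: 15.78
tool_pos: [0.5212, 0.0454, 0.1507]
tool_rot: [-3.141, -0.0, -0.211]
contact_force: [0.7, -0.5, -0.8]
opening: 0.0007
t 15.775 local mm -46.09594661925604 -29.36824432403104 z 150.72712079895157 rot [-3.141 -0.    -0.211] F [ 0.7 -0.5 -0.8] op 0.0007408170698307197
{'at': [189.5, 272.5], 'conf': 0.63} [  0.5 -27.3]
wrist [192.98694903 275.99162768] [ 240  157   73   74 4061] [ -1.3 -29.1]
```

View pics/w10.png

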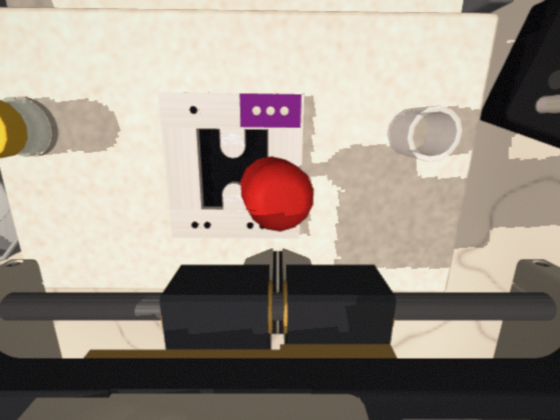

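The knob (276,193) is now in the right track at about local (−1, −29). Next is the push forward.

```bash
python3 -m inch '[[[8,0,0,0],[6,0,0,0],[5,0,0,0],[4,0,0,0],[4,0,0,0],[4,0,0,0],[4,0,0,0],[4,0,0,0],[4,0,0,0],[0,0,0,0]]]'
python3 -m inch '[[[3,0,0,0],[3,0,0,0],[2,0,0,0],[0,0,0,0],[0,0,0,0]]]'
python3 look.py w11
```

```text
time: 17.18
tool_pos: [0.5635, 0.0365, 0.1506]
tool_rot: [3.142, -0.0, -0.21]
contact_force: [-0.3, 0.1, 0.8]
opening: 0.0005
time: 17.8
tool_pos: [0.571, 0.035, 0.1507]
tool_rot: [3.142, -0.0, -0.21]
contact_force: [-1.4, -0.2, -0.6]
opening: 0.0004
t 17.8 local mm 4.796641399798547 -29.206732648385685 z 150.71812331852908 rot [ 3.142 -0.    -0.21 ] F [-1.4 -0.2 -0.6] op 0.0003900901221056304
{'at': [217.4, 272.1], 'conf': 0.93} [ 36.7 -26.9]
wrist [220.78012135 276.35654435] [ 243  189   67   66 3461] [ 34.9 -29. ]
```

```bash
python3 -m inch '[[[2,0,0,0],[1,0,0,0],[0,0,0,0],[0,0,0,0]]]'
python3 -m inch '[[[1,0,0,0],[1,0,0,0],[0,0,0,0],[0,0,0,0]]]'
python3 look.py w12
```

```text
time: 18.45
tool_pos: [0.574, 0.0343, 0.1507]
tool_rot: [3.142, -0.0, -0.21]
contact_force: [-0.9, -0.1, -1.1]
opening: 0.0006
time: 18.95
tool_pos: [0.5757, 0.0339, 0.1506]
tool_rot: [3.141, 0.0, -0.21]
contact_force: [-1.7, 0.0, -0.5]
opening: 0.0006
t 18.95 local mm 9.618710909214718 -29.250775419781252 z 150.60860941648014 rot [ 3.141  0.    -0.21 ] F [-1.7  0.  -0.5] op 0.0005773313529889479
wrist [221.43177791 276.01860602] [ 243  190   67   65 3386] [ 39.4 -28.9]
```

Not at the stop yet (force still just friction). Continuing in small steps until the force rises.

```bash
python3 -m inch '[[[1,0,0,0],[0.5,0,0,0],[0,0,0,0],[0,0,0,0]]]'
python3 -m inch '[[[1,0,0,0],[0,0,0,0],[0,0,0,0]]]'
```

```text
time: 19.6
tool_pos: [0.577, 0.0337, 0.1505]
tool_rot: [3.141, 0.001, -0.21]
contact_force: [-3.5, 1.1, -0.3]
opening: 0.0005
time: 19.98
tool_pos: [0.5777, 0.0335, 0.1504]
tool_rot: [3.141, 0.002, -0.21]
contact_force: [-6.3, 1.3, -1.3]
opening: 0.0003
```

```bash
python3 -m inch '[[[1,0,0,0],[0,0,0,0],[0,0,0,0]]]'
python3 -m inch '[[[-8,0,0,0],[-10,0,0,0],[-12,0,0,0],[-12,0,0,0],[0,0,0,0],[0,0,-20,0],[0,0,-25,0],[0,0,-25,0],[0,0,0,0],[0,0,0,0]]]'
python3 look.py w13
```

```text
time: 20.35
tool_pos: [0.5782, 0.0334, 0.1502]
tool_rot: [3.141, 0.003, -0.21]
contact_force: [-6.4, 1.4, -0.6]
opening: 0.0004
time: 21.6
tool_pos: [0.5379, 0.0419, 0.2198]
tool_rot: [3.141, 0.001, -0.21]
contact_force: [-0.2, 0.2, -0.6]
opening: 0.0003
t 21.6 local mm -29.04594538525906 -29.337884646061898 z 219.8033758725705 rot [ 3.141e+00  1.000e-03 -2.100e-01] F [-0.2  0.2 -0.6] op 0.0002726198422547361
{'at': [135.6, 275.9], 'conf': 0.77} [ 40.4 -28.8]
wrist [137.92572283 275.28414756] [ 251  112   50   53 2006] [ 38.8 -28.3]
```

View pics/w13.png

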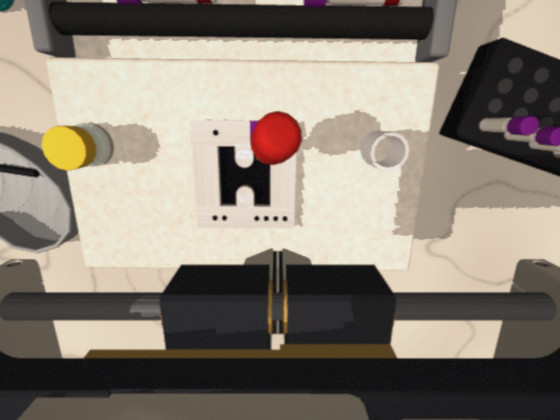

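The knob (275,138) is over the purple three-dot mark, at local (39, −28) mm. The stop is at about (38, −30). The jar and holder look as they did before, and the gripper is clear.

```bash
python3 -c "
from h import *
hand_in();tcp()"
```

```text
the job is handed in; nothing more can be done
the job is handed in; nothing more can be done
```

I set the mixer to its third programme and handed the job in at about 21.6 s, well under the 53 s limit. With closed fingertips I pushed the knob forward to the level of the cross passage, then right across it, then forward all the way into the three-dot slot.

- **Position:** the last wrist picture put the knob at about (+39, −28) mm from the gate centre. The stop is expected at about (+38, −30) mm, and the knob covers the purple mark.
- **Force:** the highest readings I saw at the end of a move were about 7.5 N sideways and 6.5 N forward, both at the stops. The force dropped to about 0 once I had backed off and raised the gripper clear.
- **Other things:** in the last wrist picture the jar and holder look as they did before. The rack and dish were only partly in view, but the arm never went near them. I did not measure any of these again afterwards.
- **Disagreements:** the top and wrist cameras put the gate centre about 4 mm apart, and I used the wrist camera's value. I did not measure the knob's lift; the only sign is that vertical force stayed within about 1.5 N at the end of each move.

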